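# Set the reader dial to the red line and store it

## Robot

A 6-joint arm with a two-finger parallel gripper is mounted at the origin on the work surface. World frame = base frame: x ahead of the robot, y to its left, z up, the work surface at z = 0. Lengths are in mm, angles in rad, forces in N, time in s.
With the tool pointing down it reaches from about 400 to 825 mm from the base axis. Payload 7 kg.
Tool frame: the origin (TCP) lies on the centre line of the jaws, within the pads' length; the fingertips stand 8 mm ahead of it and the grasp point (between the pads) lies 11 mm behind it; z points along the fingers, y is the line along which they close (so a half turn about z gives the same grasp; the last joint's range is limited). The gripper opens to 85 mm and grips with 20 to 120 N. Pads are 22 mm wide; open, the fingers measure 114 mm over their backs; the gripper's body (76 mm by 85 mm) begins 54 mm behind the grasp point. The pads swing forward as they close: fully open they stand 13 mm farther back than shut.
Start: joints at [1.539, 0.359, 0.012, 0, -1.224, -0.288], TCP at [212.213, 640.75, 239.302] pointing down, gripper open.
Joint ranges: [-3.07, 3.07], [-1.43, 2.12], [-1.02, 1.25], [-3.03, 1.67], [-3.05, -0], [-3.03, 3.03]. Speed limits (rad/s): [2.39, 2.39, 3.01, 3.14, 3.14, 3.14].

## Interface

Orientations are given as a rotation vector (axis times angle).
In Python, from station import * gives the robot as it stands.
- The arm moves only by the shell command python3 -m crank 'ROWS'. ROWS is text: rows parted by semicolons, each of 7 numbers parted by spaces: the turn, a rotation vector about the tool's x, y, z in degrees, then the shift along the tool's x, y, z in cm, then the finger opening in cm, from 0 to 8.54. A call has 1 to 8 rows; each row shifts and turns the commanded pose from where the row before left it, along the tool's axes as they then stand; what a row does not reach is not made up. A row lasts 1/8 s, in which the tool goes at most 62.5 mm and 10.7 degrees, less where a joint would pass 70% of its speed; a pose out of reach is approached as far as the arm can. A call is refused whole if a number of a shift passes 6.25 or a number of a turn 10.7, either way. A call with a gripper value outside its range is refused whole. The fingers move at their own pace and stop on an object; the grip force is fixed at half the most. Time passes only in rows, so rows that do not move let the fingers close. It gives the time, the measured TCP pose, the force, the opening and the grip force at its end, in the units of the state.
- observe(): the state, without advancing time (a new reading comes with each control period).
- grab_frame(name): name is "scene" or "top" or "wrist"; returns a dict with "image" (400x640x3 uint8, blue, green, red), "depth" (400x640 float32, mm along the optical axis (not along the pixel's ray), 0 where there is no reading), "fx", "fy", "cx", "cy" (pixels), "k1" (the pictures are not rectified: a ray, as slopes to the right and down, at radius r is drawn at 1 + k1 r^2 times it, then the intrinsics apply), "R" (3x3) and "t" (3): a world point X has camera coordinates R X + t. Camera axes: x right, y down, z forward; pixel columns grow to the right and rows downward; lengths in mm; the calibration is good to about 2 mm. A picture is of the moment at which its call begins.
- job_done(): hands the job in; it is judged then, once.
The state is a dict: "time_s": time; "joint_pos": joint angles; "joint_vel": joint speeds; "effort": joint torques, N m; "position": TCP position; "orientation": TCP orientation; "force": force on the tool from outside, world axes, zero at the start; "moment": the same for the moment, N m; "width": opening from 0.0 (shut) to 1.0 (fully open); "finger_force": force on a finger pad.
Only numpy, scipy, OpenCV 4.12 (cv2) and the standard library are available. Lean on these libraries where they do the work, as an engineer would, in place of code of your own. Each camera call takes 0.05 s, during which the arm holds its last target. There are 200 camera calls.

## Task

On the white dial reader, push the big blue dial round with a fingertip in its notch until the white index mark lines up with the red line on the scale (not the light-blue one). Then, and only then, press the green button fully down and let it come back up. Nothing is to be lifted: leave the bottles, tubes and cups where they stand.

Things in the scene. Friction and masses are not known exactly. Their poses are not given: they have to be found in the camera images.
- dial_axis (a point): Point on the dial's upright axis of rotation, at the height of the scale ring and the skirt's top (17 mm above the table). The reader is a fixed white deck 240 x 390 mm, 14 mm high. Axes: z up; x is the direction in which the index points when the dial joint reads 0; the green button lies towards -y. Does not turn with the dial.
- dial (a joint): Angle of the dial in rad, growing counterclockwise seen from above, range -2.6 to 2.6. It turns stiffly (about 2 N of push at the notch) and stays where it is left. The dial is a black skirt disc 171 mm across, its top 17 mm above the table, carrying a blue thumb hub 130 mm across whose top is 42 mm above the table.
- notch (a point): Middle of the one wide notch in the blue hub, on the floor of the notch (skirt top), 48 mm from the axis, exactly opposite the index; turns with the dial. The notch is 25 mm deep, open above and outwards; its two upright flat flanks are about 57 mm apart here and its inner end is 18 mm from the axis. Shut fingers put down here push the dial round by either flank.
- index_mark (a point): Outer end of the white index line, at the edge of the skirt, 86 mm from the axis, 17 mm above the table; it turns with the dial. The line is 6 mm wide and runs radially; the notch lies on the opposite side of the axis.
- red_line (a point): Inner end of the red scale line (5 mm wide, radial, with a 20 mm wide red tab at its outer end), 86 mm from the axis: where the index mark must come. Flat on the ring, fixed during the task. It is always reached counterclockwise from the starting index, after the light-blue line.
- blue_line (a point): Inner end of the light-blue scale line, the same shape as the red one: not the target.
- store_top (a point): Centre of the top of the green push button (34 mm across) in its grey housing, on the deck, 158 mm from the dial's axis. Moves with the button.
- store (a joint): Travel of the green button in m: 0 up, 0.006 fully down, which takes about 5 N straight down; it springs back by itself.
- pot: Bystander: small jar, white cap, 38 mm wide, 45 mm high, standing loose on the reader's deck, on the side away from the button. Origin under its foot.
- vial: Bystander: amber vial, blue cap, 26 mm wide, 45 mm high, standing loose on the deck beyond the button. Origin under its foot.
- reagent: Bystander: white reagent bottle, 64 mm wide, 130 mm high, on the left, farther off than the rack. Origin under its foot.
- tube0: Bystander: capped blood tube (red cap), 88 mm long, upright in the blue rack (70 x 160 x 45 mm) on the left. Origin at its foot.
- tube1: Bystander: capped blood tube (yellow cap), 88 mm long, in the same rack. Origin at its foot.
- beaker: Bystander: clear beaker, 68 mm wide, 90 mm high, on the right. Origin under its foot.
- cup: Bystander: specimen jar, yellow cap, 52 mm wide, 60 mm high, on the right. Origin under its foot.

How it is judged (in metres and radians):
On the way, in this order (a step that is already met when the one before it is completed fails the run):
1. the index mark is lined up with the red line and the dial is still (horizontal distance between index_mark and red_line below 0.005 m and velocity of joint dial between -0.05 and 0.05 rad/s), for 0.3 s.
2. the green button is pressed down with the dial on the red line (value of joint store above 0.0045 m and horizontal distance between index_mark and red_line below 0.005 m), for 0.05 s.
3. the button is up again (value of joint store below 0.0015 m), for 0.1 s.
At the end, for the whole second after the job is handed in: The index mark stands within 5 mm of the red line at the edge of the dial, at rest; the green button has been pressed (at least 4.5 of 6 mm) after that and is up again; every bottle, tube and cup is within 15 mm of where it was (horizontal distance between index_mark and red_line below 0.005 m and value of joint store below 0.0015 m and velocity of joint dial between -0.02 and 0.02 rad/s and distance of each of pot, vial, reagent, tube0, tube1, beaker, cup from where it was at the start of the episode below 0.015 m); the robot touches nothing.
It fails at once if the green button is pressed while the index mark is off the red line (value of joint store above 0.003 m and horizontal distance between index_mark and red_line above 0.006 m).
It fails at once if a bottle, tube or cup is lifted, carried or knocked away (distance of any of pot, vial, reagent, tube0, tube1, beaker, cup from where it was at the start of the episode above 0.02 m).
It also fails if it takes over 58 s, if anything falls off the work surface, if the arm or the gripper's body presses on something with over 40 N, if the wrist force passes 120 N, or if a joint passes its speed limit or range.

## Working session

There is one attempt and no reset: what is moved stays moved. The work goes in short steps, Python scripts to look and compute and a shell command to move; the robot and the scene stay as the last step left them, time stands still between calls to the robot, and variables do not carry over. Pictures are saved under pics/ and viewed, at most 10 in all, crops included, and the job is handed in when it is done.

```bash
mkdir -p pics
cat > h.py <<'E'
from station import *
import numpy as np, cv2
from scipy.spatial.transform import Rotation as Ro
def K(f): return np.array([[f["fx"],0,f["cx"]],[0,f["fy"],f["cy"]],[0,0,1.]]),np.array([f["k1"],0,0,0,0.])
def onplane(f,uv,z):
    k,d=K(f); p=cv2.undistortPoints(np.float64(uv).reshape(-1,1,2),k,d).reshape(-1,2)
    R=np.array(f["R"]);t=np.array(f["t"]); c=-R.T@t
    r=np.c_[p,np.ones(len(p))]@R
    return c+r*((z-c[2])/r[:,2])[:,None]
def proj(f,X):
    k,d=K(f); R=np.array(f["R"]);t=np.array(f["t"])
    return cv2.projectPoints(np.float64(X).reshape(-1,1,3),cv2.Rodrigues(R)[0],t,k,d)[0].reshape(-1,2)
E
python3 - <<'E'
from h import *
s=observe();print(s)
for n in("top","scene"):
    f=grab_frame(n);cv2.imwrite(f"pics/{n}0.png",f["image"]);print(n,-np.array(f["R"]).T@f["t"],f["fx"],f["k1"])
E
```

```text
{'time_s': 0.0, 'joint_pos': array([ 1.53913093e+00,  3.59390584e-01,  1.10483624e-02, -3.50873531e-04,
       -1.22408684e+00, -2.88114589e-01]), 'joint_vel': array([ 1.40267033e-03, -1.08275491e-03,  5.64397564e-04,  3.64216892e-04,
        6.36506649e-04, -3.32470431e-05]), 'effort': array([ 2.09320556e-04, -5.83314443e+01,  2.93421614e+01,  6.93658859e+00,
       -5.82675464e-03,  1.29276455e-05]), 'position': array([212.05863093, 640.32894229, 238.35657411]), 'orientation': array([ 3.09985082e+00, -5.00092409e-01, -1.85894151e-04]), 'force': array([ 0.60665699,  0.18715161, -0.37477209]), 'moment': array([-0.01934204,  0.03610425,  0.00134813]), 'finger_force': 0.0, 'width': 1.0010369860825166}
top [ 358.32072001   57.80032718 1106.41298881] 367.05036903187414 0.014366850107278216
scene [1293.6704502  -528.74727666 1403.48511037] 486.19209665232813 0.034788842803135725
```

View pics/top0.png

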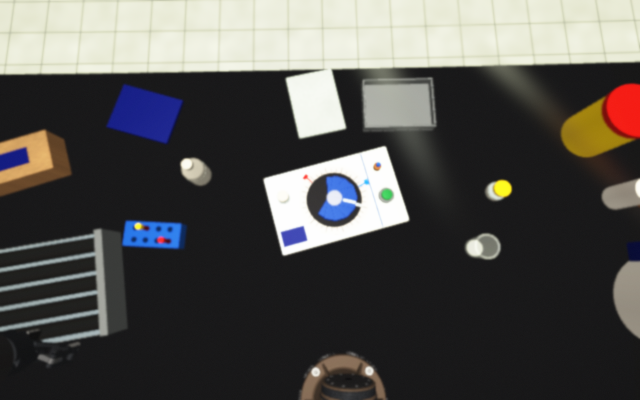

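View pics/scene0.png

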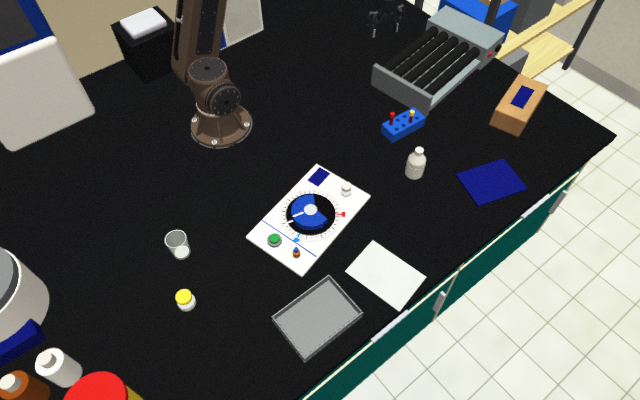

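The top view shows the dial at about (334,199), with the index pointing right at (360,205). The light-blue line is near (366,182), the red tab near (307,178), the green button near (386,195), the pot near (284,198) and the vial near (377,167). The scene view agrees with this.

Run:
```python
from h import *
f=grab_frame("top")
P=onplane(f,[(334,199),(360,205),(307,178),(366,182)],17);print(P.round(1))
print(onplane(f,[(386,195)],30).round(1))
w=grab_frame("wrist");cv2.imwrite("pics/w0.png",w["image"]);R=np.array(w["R"])
s=observe();T=Ro.from_rotvec(s["orientation"]).as_matrix()
c=-R.T@w["t"];print("cam",c,"cam in tool",T.T@(c-s["position"]),"\n",(R@T).round(3),"\ntool\n",T.round(3))
print("delta in tool (cm) to above dial",T.T@(P[0]-s["position"])/10)
```

```text
[[561.6   9.3  17. ]
 [541.6 -68.3  17. ]
 [628.5  89.9  17. ]
 [612.2 -89.5  17. ]]
[[ 568.1 -145.7   30. ]]
cam [288.81710957 615.15832993 372.35291423] cam in tool [ 8.07443367e+01  8.95112288e-02 -1.33619467e+02] 
 [[ 0.     1.    -0.001]
 [-0.95   0.    -0.311]
 [-0.311  0.001  0.95 ]] 
tool
 [[ 0.949 -0.314 -0.   ]
 [-0.314 -0.949 -0.001]
 [ 0.     0.001 -1.   ]]
delta in tool (cm) to above dial [53.01485479 48.90344552 22.22885837]
```

```bash
python3 -m crank '0 0 0 4 4.06 0 0;0 0 0 4 4.06 0 0;0 0 0 4 4.06 0 0;0 0 0 4 4.06 0 0;0 0 0 4 4.06 0 0;0 0 0 4 4.06 0 0'; python3 -m crank '0 0 0 4 4.06 0 0;0 0 0 4 4.06 0 0;0 0 0 4 4.06 0 0;0 0 0 4 4.06 0 0;0 0 0 4 4.06 0 0;0 0 0 4 4.06 0 0;0 0 0 0 0 0 0;0 0 0 0 0 0 0'
python3 - <<'E'
from h import *
w=grab_frame("wrist");cv2.imwrite("pics/w1.png",w["image"])
s=observe();print(s["position"],s["orientation"],s["joint_pos"],s["time_s"])
E
```

```text
time_s: 0.95
position: [363.9, 332.3, 239.4]
orientation: [-3.101, 0.5, -0.0]
force: [0.8, 0.6, 0.9]
width: 0.001
finger_force: 0.0
time_s: 1.95
position: [514.5, 27.0, 239.0]
orientation: [3.101, -0.502, -0.001]
force: [-0.6, 0.3, 0.5]
width: -0.001
finger_force: 0.0
[514.44406534  27.66926178 239.22635532] [-3.10144142e+00  5.00192414e-01  2.77908734e-04] [ 4.35086456e-01  9.45311421e-02 -3.35220608e-01 -1.77655965e-04
 -1.14114891e+00  8.15982822e-01] 2.0
```

View pics/w1.png

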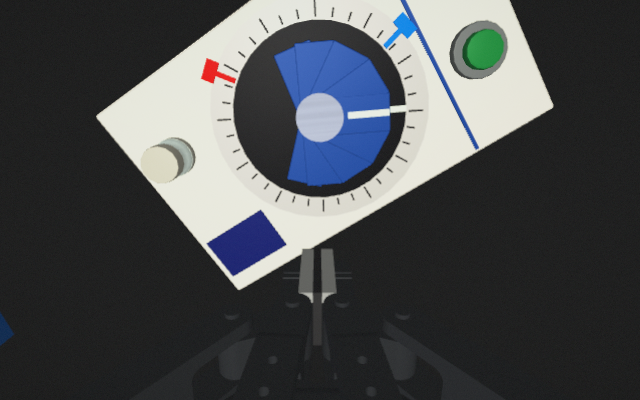

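The wrist view shows the dial centre near (320,108), the index end near (406,109), the inner end of the red line near (236,82), the blue line near (387,46), the green button near (484,48) and the notch opening to the left. The index has to turn about 160° counterclockwise.

```bash
cat >> h.py <<'E'
def circ(P):
    A=np.c_[2*P,np.ones(len(P))];s=np.linalg.lstsq(A,(P**2).sum(1),rcond=None)[0]
    return s[:2],np.sqrt(s[2]+s[:2]@s[:2])
def masks(f):
    hsv=cv2.cvtColor(f["image"],cv2.COLOR_BGR2HSV);h,s,v=cv2.split(hsv)
    return dict(red=((h<8)|(h>172))&(s>150)&(v>100),lb=(h>95)&(h<112)&(s>150)&(v>190),
      green=(h>50)&(h<75)&(s>120)&(v>60),white=(s<60)&(v>190),blue=(h>100)&(h<125)&(s>120)&(v>100))
def pts(f,m,z): 
    v,u=np.nonzero(m); return onplane(f,np.c_[u,v],z)[:,:2] if len(u) else np.zeros((0,2))
def ang(P,c): 
    d=P-c; e=d/np.linalg.norm(d,axis=1)[:,None]; m=e.mean(0); return np.degrees(np.arctan2(m[1],m[0]))
def measure(f,c):
    M=masks(f); o={}
    for n,lo,hi in(("red",85,125),("lb",85,125),("white",70,84)):
        P=pts(f,M[n],17); r=np.linalg.norm(P-c,axis=1); P=P[(r>lo)&(r<hi)]; o[n]=(round(float(ang(P,c)),2) if len(P) else None,len(P))
    return o
E
python3 - <<'E'
from h import *
w=grab_frame("wrist");M=masks(w)
g=pts(w,M["green"],14+13);print("green at z27",g.mean(0),len(g),np.ptp(g,axis=0))
# skirt edge: cast spokes from approx axis, find dark->bright transition
k=cv2.cvtColor(w["image"],cv2.COLOR_BGR2GRAY); c=np.array(onplane(w,[(320,108)],17)[0,:2])
for it in range(3):
    E=[]
    for a in np.radians(np.arange(0,360,2)):
        r=np.arange(72,94,.25); X=np.c_[c[0]+r*np.cos(a),c[1]+r*np.sin(a),0*r+17]
        uv=proj(w,X).astype(np.float32); val=cv2.remap(k,uv[:,:1],uv[:,1:],1).ravel().astype(float)
        if val[:10].max()<70 and (val>130).any(): E.append(X[np.argmax(val>130),:2])
    E=np.array(E); c,R=circ(E); res=abs(np.linalg.norm(E-c,axis=1)-R); c,R=circ(E[res<1.5])
print("axis",c,"R",R,len(E),np.median(res))
print(measure(w,c)); 
d=w["depth"]; 
for n,uv in(("button",(484,48)),("hub",(360,80)),("skirt",(270,110)),("pot",(162,163))): print(n,d[uv[1],uv[0]], (np.array(w["R"]).T@(np.r_[cv2.undistortPoints(np.float64([[uv]]),*K(w)).ravel(),1]*d[uv[1],uv[0]]-w["t"])).round(1))
f=grab_frame("top");print("top",measure(f,c))
E
```

```text
green at z27 [ 569.87746082 -149.66194177] 1278 [32.83023461 35.87776699]
axis [560.80447086   9.09563482] R 84.89999161991571 172 0.14678610754052102
{'red': (50.07, 357), 'lb': (-62.69, 411), 'white': (-103.75, 90)}
button 313.36072 [ 571.1 -147.1   34.1]
hub 315.00067 [580.2 -34.8  41.1]
skirt 347.524 [580.4  54.4  16. ]
pot 321.49023 [568.4 158.3  57.7]
top {'red': (None, 0), 'lb': (-62.69, 7), 'white': (-118.68, 36)}
```

The axis is at (560.8, 9.1), and the fitted skirt radius of 84.9 mm agrees with the given 85.5. The index is at -103.75° and the red line at 50.1°, so the turn is +153.8°. The button's distance from the axis comes to 158 mm, as given. Next I place the shut fingers above the notch (572, 56) with tool x pointing at the axis.

```bash
python3 -m crank '0 0 0 4.61 -4.47 0 0;0 0 10 0 0 2 0;0 0 10 0 0 2 0;0 0 10 0 0 2 0;0 0 10 0 0 2 0;0 0 10 0 0 2 0;0 0 10 0 0 2 0;0 0 10 0 0 0 0' ; python3 -m crank '0 0 10 0 0 0 0;0 0 5.4 0 0 0 0;0 0 0 0 0 0 0;0 0 0 0 0 0 0'
cat > st.py <<'E'
from h import *
C=np.array([560.8,9.1]); s=observe();T=Ro.from_rotvec(s["orientation"]).as_matrix();p=s["position"]
d=p[:2]-C;print("pos",p.round(1),"yaw",np.degrees(np.arctan2(T[1,0],T[0,0])).round(2),"finger r",np.hypot(*d).round(1),"phi",(np.degrees(np.arctan2(d[1],d[0]))%360).round(1),"F",s["force"].round(1),"t",s["time_s"],"j",s["joint_pos"].round(2))
E
python3 st.py
```

```text
time_s: 3.1
position: [569.7, 55.7, 117.7]
orientation: [2.248, -2.191, -0.002]
force: [0.2, -0.8, 0.8]
width: 0.001
finger_force: 0.0
time_s: 3.6
position: [570.9, 55.3, 119.5]
orientation: [-1.944, 2.467, -0.0]
force: [0.2, -0.9, 0.1]
width: -0.003
finger_force: 0.0
pos [570.9  55.3 119.5] yaw -103.53 finger r 47.3 phi 77.7 F [ 0.2 -0.9  0.1] t 3.6 j [ 0.44  0.3  -0.37 -0.   -0.9  -0.67]
```

```bash
python3 -m crank '0 0 0 0 0.1 2.5 0;0 0 0 0 0 2.5 0;0 0 0 0 0 2.0 0;0 0 0 0 0 1 0;0 0 0 0 0 0.9 0;0 0 0 0 0 0 0;0 0 0 0 0 0 0'; python3 st.py; python3 -m crank '0 0 -6 0.02 0.5 0 0;0 0 -6 0.02 0.5 0 0;0 0 -6 0.02 0.5 0 0;0 0 -6 0.02 0.5 0 0;0 0 0 0 0 0 0;0 0 0 0 0 0 0';python3 st.py
```

```text
time_s: 4.47
position: [570.4, 54.9, 30.9]
orientation: [-1.94, 2.47, -0.001]
force: [1.0, -0.4, 0.9]
width: 0.001
finger_force: 0.0
pos [570.4  54.9  30.9] yaw -103.7 finger r 46.8 phi 78.1 F [ 1.  -0.4  0.9] t 4.475 j [ 0.44  0.41 -0.46  0.   -0.7  -0.68]
time_s: 5.22
position: [550.7, 55.8, 30.8]
orientation: [-2.409, 2.015, -0.001]
force: [0.2, 0.2, 0.1]
width: 0.0
finger_force: 0.0
pos [550.7  55.8  30.8] yaw -79.84 finger r 47.8 phi 102.2 F [0.2 0.2 0.1] t 5.225 j [ 0.45  0.39 -0.5   0.   -0.68 -0.28]
```

```bash
python3 -m crank '0 0 -7 0.03 0.585 0 0;0 0 -7 0.03 0.585 0 0;0 0 -7 0.03 0.585 0 0;0 0 -7 0.03 0.585 0 0;0 0 -7 0.03 0.585 0 0;0 0 -7 0.03 0.585 0 0;0 0 -7 0.03 0.585 0 0;0 0 0 0 0 0 0';python3 st.py;  python3 -m crank '0 0 -7 0.03 0.585 0 0;0 0 -7 0.03 0.585 0 0;0 0 -7 0.03 0.585 0 0;0 0 -7 0.03 0.585 0 0;0 0 -7 0.03 0.585 0 0;0 0 -7 0.03 0.585 0 0;0 0 0 0 0 0 0';python3 st.py
python3 - <<'E'
from h import *
w=grab_frame("wrist");cv2.imwrite("pics/w2.png",w["image"]);C=np.array([560.8,9.1])
f=grab_frame("top");cv2.imwrite("pics/t2.png",cv2.resize(f["image"][140:260,250:430],None,fx=4,fy=4))
print(measure(w,C),measure(f,C))
E
```

```text
time_s: 6.22
position: [517.7, 33.4, 30.6]
orientation: [-3.028, 0.836, -0.001]
force: [1.3, 0.5, 1.3]
width: -0.0
finger_force: 0.2
pos [517.7  33.4  30.6] yaw -30.85 finger r 49.5 phi 150.6 F [1.3 0.5 1.3] t 6.225 j [ 0.44  0.34 -0.58  0.   -0.65  0.59]
time_s: 7.1
position: [511.2, -0.7, 30.3]
orientation: [3.127, 0.302, -0.0]
force: [0.1, -0.2, 0.0]
width: 0.004
finger_force: 0.0
pos [511.2  -0.7  30.3] yaw 11.03 finger r 50.6 phi 191.2 F [ 0.1 -0.2  0. ] t 7.1 j [ 0.38  0.33 -0.6   0.   -0.64  1.38]
{'red': (None, 0), 'lb': (-62.58, 2277), 'white': (-23.58, 27)} {'red': (50.77, 8), 'lb': (None, 0), 'white': (-147.66, 19)}
```

View pics/w2.png

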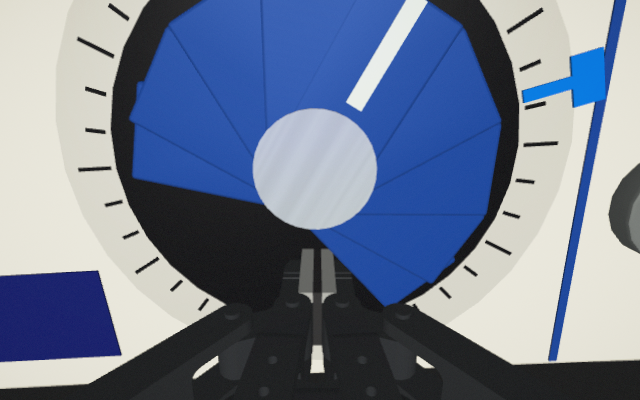

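The wrist view shows the fingers against the counterclockwise flank at about (345,285). The white index line on the hub runs from (355,105) to (420,0), about 30° clockwise of tool x. I'll measure it on the hub top plane at z = 42.

```bash
cat >> h.py <<'E'
def hubidx(f,c):
    M=masks(f);P=pts(f,M["white"],42);d=P-c;r=np.hypot(*d.T);P=P[(r>32)&(r<58)]
    a=np.degrees(np.arctan2(*(P-c).T[::-1])); return np.median(a).round(2),len(P),np.ptp(a).round(1)
E
python3 - <<'E'
from h import *
C=np.array([560.8,9.1]);w=grab_frame("wrist");print(hubidx(w,C))
E
```

```text
(np.float64(-19.06), 1676, np.float64(10.6))
```

```bash
python3 -m crank '0 0 -7 0.05 0.6 0 0;0 0 -7 0.05 0.6 0 0;0 0 -7 0.05 0.6 0 0;0 0 -7 0.05 0.6 0 0;0 0 -7 0.05 0.6 0 0;0 0 0 0 0 0 0';python3 st.py;  python3 -m crank '0 0 -7 0.05 0.6 0 0;0 0 -7 0.05 0.6 0 0;0 0 -7 0.05 0.6 0 0;0 0 -4 0.02 0.35 0 0;0 0 0 0 0 0 0;0 0 0 0 0 0 0';python3 st.py
python3 - <<'E'
from h import *
w=grab_frame("wrist");cv2.imwrite("pics/w3.png",w["image"]);C=np.array([560.8,9.1])
print(hubidx(w,C),measure(w,C))
E
```

```text
time_s: 8.0
position: [525.7, -26.4, 30.1]
orientation: [-2.891, -1.23, 0.001]
force: [-0.9, 0.7, 1.0]
width: 0.001
finger_force: 0.3
pos [525.7 -26.4  30.1] yaw 46.09 finger r 49.9 phi 225.3 F [-0.9  0.7  1. ] t 8.0 j [ 0.32  0.35 -0.56  0.   -0.66  2.05]
time_s: 8.75
position: [544.0, -37.0, 30.2]
orientation: [-2.556, -1.826, 0.001]
force: [-1.6, -3.2, 0.8]
width: 0.003
finger_force: 1.2
pos [544.  -37.   30.2] yaw 71.08 finger r 49.1 phi 250.0 F [-1.6 -3.2  0.8] t 8.75 j [ 0.29  0.38 -0.52  0.   -0.67  2.52]
(np.float64(40.31), 1662, np.float64(10.5)) {'red': (None, 0), 'lb': (-62.63, 1188), 'white': (36.33, 65)}
```

View pics/w3.png

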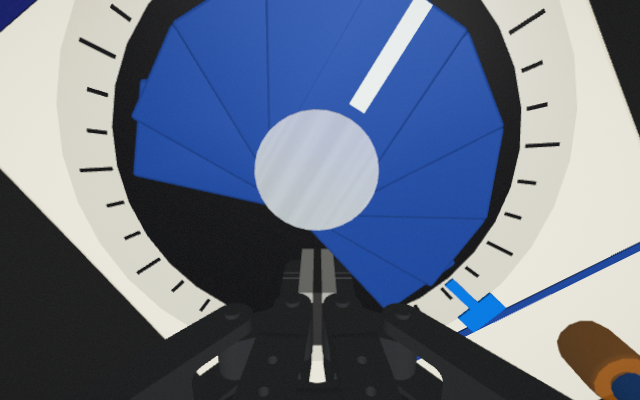

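The fingers are still on the flank and the index is now at 40.3°, so about 9.8° remains. I'll push on gently.

```bash
python3 -m crank '0 0 -3 0.02 0.25 0 0;0 0 -3 0.02 0.25 0 0;0 0 -3 0.02 0.25 0 0;0 0 0 0 0 0 0;0 0 0 0 0 0 0';python3 st.py
python3 - <<'E'
from h import *
w=grab_frame("wrist");print(hubidx(w,np.array([560.8,9.1])))
E
```

```text
time_s: 9.43
position: [551.6, -38.5, 30.2]
orientation: [-2.404, -2.023, 0.001]
force: [-0.6, -3.0, -0.3]
width: -0.002
finger_force: 1.6
pos [551.6 -38.5  30.2] yaw 80.16 finger r 48.5 phi 259.0 F [-0.6 -3.  -0.3] t 9.425 j [ 0.28  0.39 -0.5   0.   -0.68  2.69]
(np.float64(49.66), 1653, np.float64(10.5))
```

```bash
python3 -m crank '0 0 0 0 -0.3 0 0;0 0 0 0 -0.3 0 0;0 0 0 0 0 -2 0;0 0 0 0 0 -3 0;0 0 0 0 0 -5 0;0 0 0 0 0 -6 0;0 0 0 0 0 -5 0;0 0 0 0 0 0 0';python3 -m crank '0 0 0 0 0 0 0;0 0 0 0 0 0 0';python3 st.py
python3 - <<'E'
from h import *
w=grab_frame("wrist");cv2.imwrite("pics/w4.png",w["image"]);C=np.array([560.8,9.1])
print(hubidx(w,C),measure(w,C)); g=pts(w,masks(w)["green"],34);print(g.mean(0),len(g))
E
```

```text
time_s: 10.48
position: [548.4, -36.7, 245.3]
orientation: [2.397, 2.023, 0.013]
force: [-0.4, 0.6, -0.9]
width: 0.001
finger_force: 0.0
time_s: 10.72
position: [545.3, -37.3, 239.1]
orientation: [-2.401, -2.025, 0.003]
force: [0.3, 0.5, -0.1]
width: 0.0
finger_force: 0.0
pos [545.3 -37.3 239.1] yaw 80.28 finger r 48.9 phi 251.6 F [ 0.3  0.5 -0.1] t 10.725 j [ 0.29  0.15 -0.27 -0.   -1.15  2.68]
(np.float64(49.34), 225, np.float64(10.6)) {'red': (49.74, 356), 'lb': (-62.68, 259), 'white': (49.14, 101)}
[ 571.14402127 -145.40551587] 641
```

View pics/w4.png

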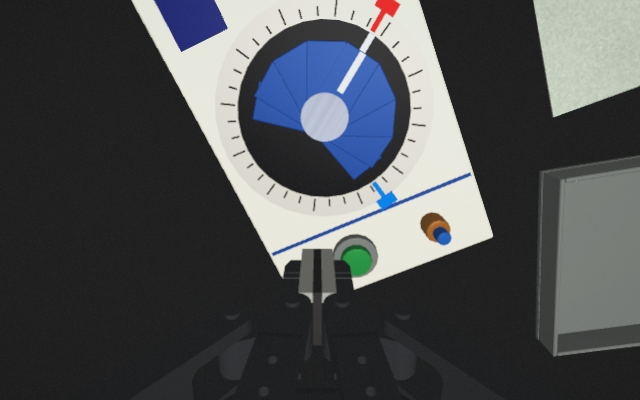

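The white index runs straight into the red line at (374,33). It measures 49.1–49.3° against 49.7° for the red line, about 1 mm off at the edge. Now the button at (570.5, -147.5).

```bash
python3 -m crank '0 0 0 -5.22 2.17 0 0;0 0 0 -5.22 2.17 0 0;0 0 0 0 0 4 0;0 0 0 0 0 5 0;0 0 0 0 0 4 0;0 0 0 0 0 3 0;0 0 0 0 0 1.6 0;0 0 0 0 0 0 0';python3 -m crank '0 0 0 0 0 0 0;0 0 0 0 0 0 0';python3 st.py
```

```text
time_s: 11.78
position: [570.4, -147.7, 63.0]
orientation: [-2.4, -2.024, 0.004]
force: [-0.8, 0.4, -0.8]
width: 0.0
finger_force: 0.0
time_s: 12.02
position: [572.0, -147.6, 65.6]
orientation: [2.4, 2.024, 0.003]
force: [0.3, -0.3, 0.6]
width: -0.007
finger_force: 0.0
pos [ 572.  -147.6   65.6] yaw 80.29 finger r 157.1 phi 274.1 F [ 0.3 -0.3  0.6] t 12.025 j [ 0.08  0.39 -0.39  0.   -0.79  2.89]
```

```bash
python3 -m crank '0 0 0 0 0 0.7 0;0 0 0 0 0 0.7 0;0 0 0 0 0 0.5 0;0 0 0 0 0 0 0;0 0 0 0 0 0 0';for i in 1; do python3 -m crank '0 0 0 0 0 0.2 0;0 0 0 0 0 0.2 0;0 0 0 0 0 0 0'; done; python3 -m crank '0 0 0 0 0 0.2 0;0 0 0 0 0 0.2 0;0 0 0 0 0 0 0'
```

```text
time_s: 12.65
position: [571.2, -147.6, 45.3]
orientation: [-2.402, -2.025, 0.0]
force: [1.2, 0.5, 0.7]
width: -0.003
finger_force: 0.0
time_s: 13.02
position: [571.3, -147.6, 41.5]
orientation: [2.401, 2.025, 0.0]
force: [0.2, 0.5, 3.3]
width: -0.003
finger_force: 1.4
time_s: 13.4
position: [571.5, -147.6, 38.1]
orientation: [2.401, 2.025, 0.001]
force: [-2.5, 1.4, 9.6]
width: -0.002
finger_force: 4.8
```

```bash
python3 -m crank '0 0 0 0 0 0.2 0;0 0 0 0 0 0 0'; python3 -m crank '0 0 0 0 0 0.2 0;0 0 0 0 0 0 0;0 0 0 0 0 0 0'
```

```text
time_s: 13.65
position: [571.5, -147.7, 37.7]
orientation: [2.4, 2.026, 0.001]
force: [-6.7, 3.0, 25.3]
width: 0.003
finger_force: 12.6
time_s: 14.02
position: [571.7, -147.7, 37.4]
orientation: [2.399, 2.026, 0.002]
force: [-12.2, 6.3, 40.7]
width: 0.002
finger_force: 20.1
```

The force climbed sharply to 40 N at a firm stop, so the button is fully down. I'll raise the tool and check.

```bash
python3 -m crank '0 0 0 0 0 -0.6 0;0 0 0 0 0 -1 0;0 0 0 0 0 -3 0;0 0 0 0 0 -6 0;0 0 0 0 0 -6 0;0 0 0 0 0 -3 0;0 0 0 5 0 0 0;0 0 0 0 0 0 0';python3 -m crank '0 0 0 5 0 0 0;0 0 0 0 0 0 0;0 0 0 0 0 0 0'
python3 - <<'E'
from h import *
w=grab_frame("wrist");cv2.imwrite("pics/w5.png",w["image"]);C=np.array([560.8,9.1])
print(hubidx(w,C),measure(w,C),observe()["position"])
M=masks(w)["green"];v,u=np.nonzero(M);d=w["depth"]
uv=np.c_[u,v].astype(float);p=cv2.undistortPoints(uv.reshape(-1,1,2),*K(w)).reshape(-1,2)
X=(np.c_[p,np.ones(len(p))]*d[v,u][:,None]-w["t"])@np.array(w["R"]);print("button",np.median(X,axis=0),len(X))
E
```

```text
time_s: 15.02
position: [579.7, -96.2, 229.4]
orientation: [-2.399, -2.027, -0.001]
force: [0.3, -0.0, -0.4]
width: -0.001
finger_force: 0.0
time_s: 15.4
position: [587.6, -49.1, 228.7]
orientation: [-2.401, -2.025, 0.002]
force: [-0.2, 0.1, 0.1]
width: -0.003
finger_force: 0.0
(np.float64(49.35), 234, np.float64(10.0)) {'red': (49.0, 201), 'lb': (-62.64, 277), 'white': (49.2, 115)} [587.59189966 -49.51550369 228.82080102]
button [ 573.25376407 -132.75756048   28.57855482] 29
```

View pics/w5.png

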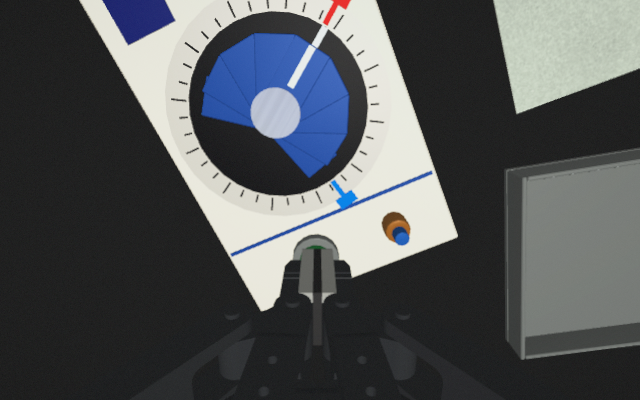

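The index is still on the red line, the button was driven to its stop and released, and the robot is clear of everything.

```bash
python3 -c "
from station import *
print(job_done())"
```

```text
the job is handed in; nothing more can be done
None
```

The dial's index is within about 1 mm of the red line; the green button was then pressed to its stop (about 40 N) and released, no bottle, tube or cup was lifted, and the job is handed in. The gripper hid the button in the last picture, so I did not see it come back up.

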